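# Fit the spacer bar of a bead loom and lock it

### The job

Set up the bead loom for warping: take the spacer bar that is long enough to span it and lower it, spring side up, into the two empty notches at the near end of the loom; set it down by hand rather than dropping it in. Then turn both near steel turn-buttons by their thumb knobs until they lie fully across the bar's ends, as at the far end, so that it cannot lift out. Leave the short bar and everything else on the table where they are.

Things in the scene. Friction and masses are not known exactly. Their poses are not given: they have to be found in the camera images.
- loom: Empty wooden bead loom, fast on the table. Origin on the table under its middle, x along its rails (away from the robot at yaw 0). Two rails at y = +-90, each 240 long, 20 thick, top at z = 54, gap between them 160. Notches in the rail tops at x = -62 (near, empty) and +62 (far, a bar is locked in). A roller (diameter 14, top z = 28) joins the rails at x = +-107; otherwise open to the table.
- seat (a point): Where the spacer bar's origin (centre of its underside) lies when fully seated in the near notches: loom frame (-62, 0, 35); axes as the loom's. The notches are 22 wide (x) and 12 deep (floor at z = 42), with 3 mm chamfers at the mouth.
- spacer_bar: Wooden bar to fit: 198 long (its y), 18 wide (x), standing upright, steel coil spring along its top. Origin: centre of its underside. The middle 154 is 20 high (27 with the spring, which covers the middle 128) and drops between the rails; at each end a tongue 22 long, at z = 7 to 18, rests in a notch (play 2 each way across the bar, 3 along it). Either way round fits. About 90 g.
- short_bar: Spacer bar of a narrower loom, of the same section and look but only 136 long; too short for this loom. Leave it. Origin: centre of its underside, y along it.
- button_left (a joint): Turn-button on the left (+y) rail, near end, rad. 0 = fully closed, against its stop: arm along the rail, pointing to -x of the loom, across the near notch and the bar's tongue. Grows as the arm swings outward: 1.57 = arm square to the rail, pointing to +y of the loom. Range 0 to 2.0; stays where left. Passes 2 mm over a fully seated tongue.
- button_right (a joint): The same on the right (-y) rail, mirrored: 0 = closed across the notch, 1.57 = arm pointing outward (-y of the loom).
- left_knob (a point): Centre of the upright steel thumb knob on the arm of the left turn-button: diameter 10, 13 high, bottom 9 and top 22 above the rail top; 24 from the pivot. The arm below it is 11 wide, 8 thick and reaches 43 from the pivot. Moves with the button.
- right_knob (a point): The same point on the right turn-button's thumb knob.
- left_pivot (a point): Point on the vertical pivot axis of the left turn-button, at the knob's height: loom frame (-30, +90, 69.5). Axes as the loom's.
- right_pivot (a point): The same for the right turn-button: loom frame (-30, -90, 69.5).
- bead_box: Flat round screw box of beads, diameter 39, 14 high, on the table between the loom's rails. Origin: centre of its underside. Leave it.
- thimble: Steel thimble, diameter 20, 22 high, between the loom and the bars. Origin: centre of its underside. Leave it.
- gold_spool: Spool of thread standing beyond the bars at the left, diameter 29, 46 high. Origin: centre of its underside. Leave it.

How it is judged:
By the outcome, as a careful person would: the job done as asked, in the order asked, and still so for the second after the job is handed in, with the robot touching nothing.
It also fails if it takes over 58 s, if anything falls off the work surface, if the arm or the gripper's body presses on something with over 40 N, if the wrist force passes 120 N, or if a joint passes its speed limit or range.

### The arm

A 6-joint arm with a two-finger parallel gripper is mounted at the origin on the work surface; the furniture and walls round the work are solid. World frame = base frame: x ahead of the robot, y to its left, z up, the work surface at z = 0. Lengths are in m, angles in rad, forces in N, time in s.
With the tool pointing down it reaches from about 0.35 to 0.85 m from the base axis. Payload 8.1 kg.
Tool frame: the origin (TCP) lies between the finger pads; the fingertips stand 25 mm ahead of it and the grasp point (between the pads) lies 6 mm ahead of it; z points along the fingers, y is the line along which they close (so a half turn about z gives the same grasp; the last joint's range is limited). The gripper opens to 93 mm and grips with 3 to 60 N. Pads are 15 mm wide; open, the fingers measure 128 mm over their backs; the gripper's body (75 mm by 188 mm) begins 65 mm behind the grasp point.
Start: joints at [1.083, 0.13, 1.488, -0, 1.523, -0.085], TCP at [0.235, 0.552, 0.244] pointing down, gripper open.
Joint ranges: [-2.96, 2.96], [-0.89, 2.26], [0.02, 2.5], [-1.34, 4.48], [0, 2.73], [-2.66, 2.66]. Speed limits (rad/s): [2.39, 2.39, 2.79, 3.14, 3.14, 3.14].

### API

Orientations are given as a rotation vector (axis times angle).
In Python, from plant import robot gives the robot as it stands.
- The arm moves only by the tool arm_command, never from a script. Its argument "increments" is text: rows parted by semicolons, each of 5 numbers parted by spaces: the closure, from 0 (fully open) to 1 (shut), then the shift along the tool's x, y, z in mm, then the turn about the tool's z in rad. A call has 1 to 5 rows; each row is the pose to reach, as a shift and turn from the pose commanded when the call began, along the tool's axes at that moment; what a row does not reach only later rows make up. A row lasts 1/10 s, in which the tool goes at most 50 mm and 8.59 degrees, less where a joint would pass 70% of its speed; a pose out of reach is approached as far as the arm can. A call with a gripper value outside its range is refused whole. The fingers move at their own pace and stop on an object; "grip_force" is the grip in N (left out, the last holds). Time passes only in rows, so rows that repeat a pose let the fingers close. It gives the time, the measured TCP pose, the force, the opening and the grip force at its end, in the units of the state.
- robot.read_state(): the state, without advancing time (a new reading comes with each control period).
- robot.read_camera(name): name is "scene" or "top" or "wrist"; returns the picture (384x512x3 uint8, blue, green, red); there is no depth.
- robot.camera_model(name): a dict with "fx", "fy", "cx", "cy" (pixels), "eye" and "rotation" of the camera in the world. Camera axes: x right, y down, z forward; pixel columns grow to the right and rows downward; lengths in m; the calibration is good to about 2 mm. A picture is of the moment at which its call begins: read the wrist's pose just before it. camera_model takes no time and is no camera call; for the wrist camera it gives the pose at the moment of the call.
- robot.close_job(): hands the job in; it is judged then, once.
The state is a dict: "t": time; "q": joint angles; "dq": joint speeds; "joint_torque": joint torques, N m; "tool_pos": TCP position; "orientation": TCP orientation; "force": force on the tool from outside, world axes, zero at the start; "wrist_torque": the same for the moment, N m; "opening": finger opening in m; "gripper_force": force on a finger pad.
Only numpy, scipy, OpenCV 4.12 (cv2) and the standard library are available. Lean on these libraries where they do the work, as an engineer would, in place of code of your own. Each camera call takes 0.05 s, during which the arm holds its last target. There are 200 camera calls.

## Working session

There is one attempt and no reset: what is moved stays moved. The work goes in short steps, Python scripts to look and compute and a tool call to move; the robot and the scene stay as the last step left them, time stands still between calls to the robot, and variables do not carry over. Pictures are saved under pics/ and viewed, at most 10 in all, crops included, and the job is handed in when it is done.

Besides the shell and the picture viewer there is one more tool, called after ">>>" by a JSON object that holds its "method" and its "body". arm_command: Moves the arm, as the interface text tells. Its arguments: {"type":"object","properties":{"increments":{"type":"string"},"grip_force":{"type":"number"}},"required":["increments"]}

```bash
mkdir -p pics; cat > h.py <<'E'
import numpy as np, cv2
from scipy.spatial.transform import Rotation as R
from plant import robot
def ray(m,u,v):
    Rm=np.array(m["rotation"]); d=Rm@np.array([(u-m["cx"])/m["fx"],(v-m["cy"])/m["fy"],1.0]); return np.array(m["eye"]),d
def onz(m,u,v,z):
    e,d=ray(m,u,v); return e+d*(z-e[2])/d[2]
def proj(m,p):
    c=np.array(m["rotation"]).T@(np.array(p)-np.array(m["eye"])); return m["fx"]*c[0]/c[2]+m["cx"],m["fy"]*c[1]/c[2]+m["cy"]
E
python3 - <<'E'
from h import *
ims=[]
for n in("top","scene"):
    im=robot.read_camera(n); cv2.imwrite(f"pics/{n}0.png",im); m=robot.camera_model(n); print(n,m)
s=robot.read_state();print(s)
t=cv2.imread("pics/top0.png");cv2.imwrite("pics/top0b.png",cv2.resize(t,(800,600),interpolation=cv2.INTER_CUBIC))
E
```

```text
top {'fx': 452.20163465473354, 'fy': 452.20163465473354, 'cx': 251.41541642442743, 'cy': 187.49231284301388, 'eye': array([0.27341698, 0.13091333, 1.35193336]), 'rotation': array([-2.09054137,  2.15245017, -0.16409273])}
scene {'fx': 355.36563085670144, 'fy': 355.36563085670144, 'cx': 253.91941493233213, 'cy': 190.13905653883563, 'eye': array([ 0.11662092, -0.55847638,  0.54508254]), 'rotation': array([-2.04749127,  0.56792739, -0.30464919])}
{'t': 0.1, 'q': array([ 1.08261978e+00,  1.31109074e-01,  1.48918904e+00,  3.94679349e-05,
        1.52297203e+00, -8.54155124e-02]), 'dq': array([-6.36690392e-05,  1.35976663e-03, -2.86063134e-03, -4.14251038e-04,
       -1.88044463e-04,  2.25227269e-04]), 'joint_torque': array([ 3.63948211e-04, -5.61344755e+01, -4.93093264e+01,  7.69571029e-02,
        2.91486183e-02, -4.92789263e-05]), 'tool_pos': array([0.23492899, 0.55158162, 0.24266805]), 'orientation': array([-6.28288366e-01, -3.07760182e+00,  2.50945078e-03]), 'force': array([-0.07269018, -0.35380231, -0.69950324]), 'wrist_torque': array([ 0.00737019, -0.01243971, -0.05746277]), 'gripper_force': 0.0, 'opening': 0.0928118662690746}
```

View pics/top0b.png

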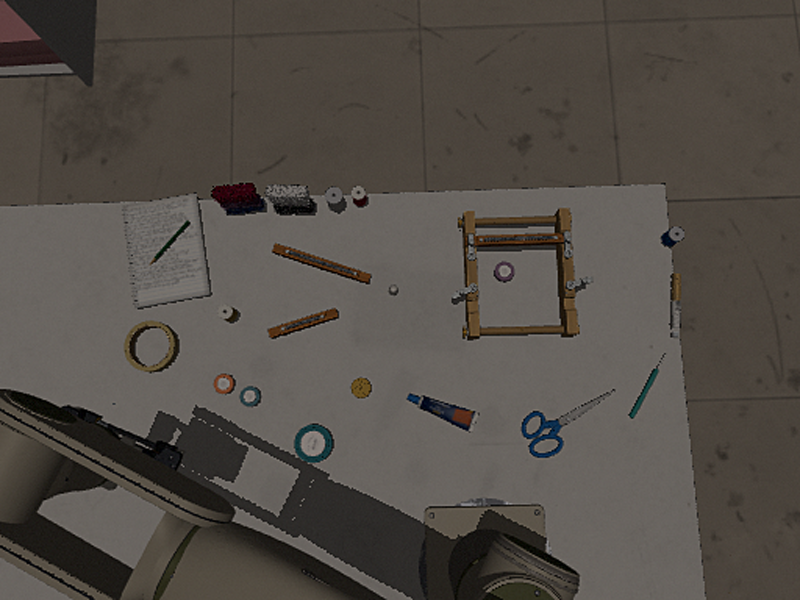

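View pics/scene0.png

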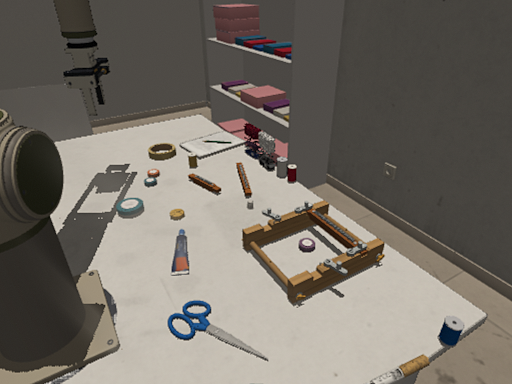

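The top view (800x600 scale) shows the loom at about (517,275), the long bar from (272,245) to (371,280), the short bar at (303,323) and the thimble at (393,290). The near buttons point outward, with knobs at about (460,296) and (585,283).

```bash
sed -i 's/np.array(m\["rotation"\])/R.from_rotvec(m["rotation"]).as_matrix()/g' h.py
python3 - <<'E'
from h import *
im=cv2.imread("pics/top0.png"); m=robot.camera_model("top")
hsv=cv2.cvtColor(im,cv2.COLOR_BGR2HSV)
mask=((hsv[...,0]>5)&(hsv[...,0]<25)&(hsv[...,1]>110)&(hsv[...,2]>50)).astype(np.uint8)
for n,(x0,y0,x1,y1),z in(("long",(165,150,242,186),.02),("short",(165,192,222,220),.02)):
    k=mask.copy();q=np.zeros_like(k);q[y0:y1,x0:x1]=1;k=cv2.morphologyEx(k*q,cv2.MORPH_CLOSE,np.ones((5,5)))
    c=max(cv2.findContours(k,0,1)[0],key=cv2.contourArea)
    P=np.array([onz(m,u,v,z)[:2] for u,v in c[:,0]],dtype=np.float32)
    print(n,cv2.minAreaRect(P*1000))
# rails, z=.054, crude corners
for u,v in((470,212),(565,212),(470,335),(571,333),(518,271)): print(u,v,onz(m,u*.64,v*.64,.054))
print("thimble",onz(m,393*.64,290*.64,.01))
s=robot.read_state(); print(R.from_rotvec(s["orientation"]).as_matrix().round(3))
w=robot.camera_model("wrist"); T=R.from_rotvec(s["orientation"]).as_matrix()
print("wrist cam in tool", T.T@(w["eye"]-s["tool_pos"]), (T.T@R.from_rotvec(w["rotation"]).as_matrix()).round(3), w["fx"],w["cx"],w["cy"])
crop=im[125:225,150:400];cv2.imwrite("pics/c1.png",cv2.resize(np.clip(crop*1.6,0,255).astype(np.uint8),(800,320),interpolation=cv2.INTER_CUBIC))
E
```

```text
long ((572.6576538085938, 291.92926025390625), (196.3721160888672, 17.503379821777344), 69.53562927246094)
short ((456.7716064453125, 327.9176940917969), (16.380373001098633, 133.2785186767578), 15.997617721557617)
470 212 [0.65304878 0.0023501  0.054     ]
565 212 [ 0.64699398 -0.17700031  0.054     ]
470 335 [0.41858929 0.01316268 0.054     ]
571 333 [ 0.4167644  -0.17204929  0.054     ]
518 271 [ 0.53594778 -0.08181411  0.054     ]
thimble [0.51511037 0.1533775  0.01      ]
[[-0.92   0.392 -0.001]
 [ 0.392  0.92  -0.001]
 [ 0.    -0.002 -1.   ]]
wrist cam in tool [ 0.07338517 -0.00047564 -0.14186777] [[ 0.001 -0.964 -0.266]
 [ 1.     0.001  0.001]
 [-0.001 -0.266  0.964]] 316.7305303449877 253.2721528138955 193.30421681607902
```

View pics/c1.png

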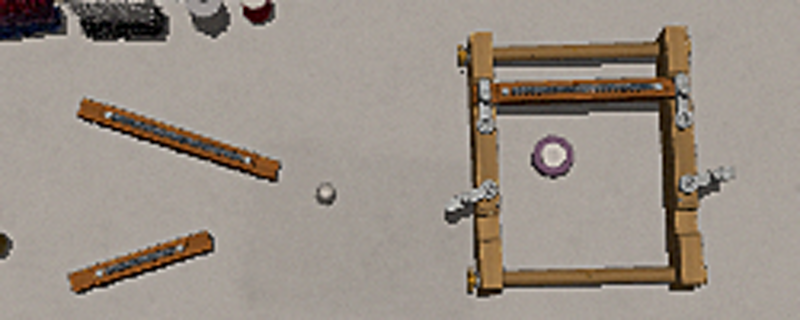

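>>> {"method": "arm_command", "body": {"increments": "0 -41 -10 0 0.149; 0 -82 -21 0 0.298; 0 -124 -32 0 0.447; 0 -165 -43 0 0.596; 0 -206 -53 0 0.745"}}

```text
t: 0.6
tool_pos: [0.4048, 0.4211, 0.2432]
orientation: [-1.713, -2.633, 0.001]
force: [0.7, 1.2, -0.6]
opening: 0.093
gripper_force: 0.0
```

>>> {"method": "arm_command", "body": {"increments": "0 -37 20 0 0.149; 0 -75 40 0 0.298; 0 -112 60 0 0.447; 0 -150 80 0 0.596; 0 -188 100 0 0.745"}}

```text
t: 1.1
tool_pos: [0.5732, 0.2908, 0.2431]
orientation: [-2.554, -1.829, 0.001]
force: [0.2, 1.3, 0.1]
opening: 0.0931
gripper_force: 0.0
```

>>> {"method": "arm_command", "body": {"increments": "0 0 0 0 0.035; 0 0 0 0 0.035"}}

```text
t: 1.3
tool_pos: [0.5728, 0.2908, 0.2427]
orientation: [-2.583, -1.788, 0.002]
force: [0.3, 0.6, 0.1]
opening: 0.0933
gripper_force: 0.0
```

```bash
cat >> h.py <<'E'
def look(name,f):
    s=robot.read_state(); m=robot.camera_model(name); im=robot.read_camera(name); cv2.imwrite(f"pics/{f}.png",im)
    np.save(f"pics/{f}.npy",dict(m=m,s=s),allow_pickle=True); return s,m,im
def intool(s,dxy):
    T=R.from_rotvec(s["orientation"]).as_matrix(); return T.T@np.array(dxy)*1000
def woodmask(im,smin=110):
    h=cv2.cvtColor(im,cv2.COLOR_BGR2HSV); return ((h[...,0]>4)&(h[...,0]<25)&(h[...,1]>smin)&(h[...,2]>40)).astype(np.uint8)
E
python3 - <<'E'
from h import *
s,m,im=look("wrist","w1")
print(s["t"],s["tool_pos"],s["orientation"],np.degrees(np.arctan2(*R.from_rotvec(s["orientation"]).as_matrix()[[1,0],1])))
k=cv2.morphologyEx(woodmask(im),cv2.MORPH_CLOSE,np.ones((9,9)))
for c in cv2.findContours(k,0,1)[0]:
    if cv2.contourArea(c)<500: continue
    P=np.array([onz(m,u,v,.01)[:2] for u,v in c[:,0]],dtype=np.float32)*1000
    print(cv2.minAreaRect(c),cv2.minAreaRect(P))
E
```

```text
1.3 [0.57283247 0.29083865 0.24266205] [-2.58263268e+00 -1.78796387e+00  2.36614325e-03] -20.610105377672262
((366.0, 357.0), (52.0, 290.0), 90.0) ((631.3792724609375, -23.48468017578125), (89.98190307617188, 425.4227600097656), 69.54499816894531)
((452.2829284667969, 304.68798828125), (65.28289794921875, 34.796199798583984), 80.07376098632812) ((759.9882202148438, 19.984825134277344), (105.47500610351562, 45.817195892333984), 86.37651824951172)
((55.417823791503906, 303.8981018066406), (35.3133430480957, 66.83432006835938), 9.92624568939209) ((254.86557006835938, 209.81234741210938), (109.19708251953125, 46.536033630371094), 52.54972457885742)
((149.64706420898438, 172.58822631835938), (115.84086608886719, 17.13750648498535), 49.398704528808594) ((454.9031677246094, 328.3338623046875), (21.364137649536133, 135.38685607910156), 16.144521713256836)
((252.41339111328125, 163.93695068359375), (164.0404052734375, 13.598611831665039), 89.18154907226562) ((571.6150512695312, 290.7684326171875), (199.37075805664062, 16.058021545410156), 69.88724517822266)
```

View pics/w1.png

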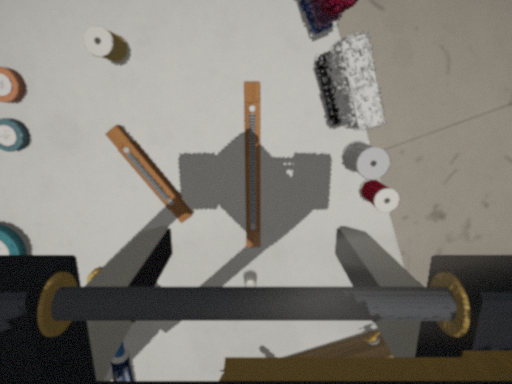

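The wrist view shows the long bar upright in the picture, centred at (252,164) between the fingers. The short bar is at (150,172) and the thimble below at (250,278). I'm descending to grasp.

>>> {"method": "arm_command", "body": {"increments": "0.4 0 0 45 0; 0.4 0 0 90 0; 0.4 0 0 130 0; 0.4 0 0 165 0; 0.4 0 0 185 0", "grip_force": 25}}

```text
t: 1.85
tool_pos: [0.569, 0.2923, 0.0545]
orientation: [-2.576, -1.796, 0.008]
force: [0.2, -0.6, -0.5]
opening: 0.0582
gripper_force: 0.0
```

>>> {"method": "arm_command", "body": {"increments": "0.4 0 0 14 0; 0.4 0 0 28 0; 0.7 0 0 28 0; 0.9 0 0 28 0; 1 0 0 28 0"}}

```text
t: 2.35
tool_pos: [0.5734, 0.2926, 0.0323]
orientation: [2.58, 1.792, 0.004]
force: [-0.0, -0.3, 0.2]
opening: 0.0366
gripper_force: 0.0
```

>>> {"method": "arm_command", "body": {"increments": "1 0 0 0 0; 1 0 0 0 0; 1 0 0 0 0"}}

```text
t: 2.65
tool_pos: [0.5728, 0.2923, 0.0315]
orientation: [2.58, 1.792, 0.002]
force: [-0.9, 0.1, 3.8]
opening: 0.0177
gripper_force: 25.0
```

>>> {"method": "arm_command", "body": {"increments": "1 0 0 -10 0; 1 0 0 -35 0; 1 0 0 -65 0; 1 0 0 -95 0; 1 0 0 -120 0"}}

```text
t: 3.15
tool_pos: [0.5725, 0.2922, 0.1531]
orientation: [2.58, 1.791, 0.002]
force: [0.4, -0.2, -0.9]
opening: 0.0175
gripper_force: 25.0
```

>>> {"method": "arm_command", "body": {"increments": "1 -25 -2 0 -0.05; 1 -60 -3 0 -0.1; 1 -95 -5 0 -0.15; 1 -130 -7 0 -0.2; 1 -165 -9 0 -0.25"}}

```text
t: 3.65
tool_pos: [0.5054, 0.1395, 0.1511]
orientation: [2.334, 2.102, 0.0]
force: [0.2, -0.3, -1.2]
opening: 0.0177
gripper_force: 25.0
```

```bash
python3 - <<'E'
from h import *
s=robot.read_state(); print(s["t"],s["tool_pos"],s["opening"]); print(intool(s,np.array([.410,-.079,.152])-s["tool_pos"]),np.degrees(np.arctan2(*R.from_rotvec(s["orientation"]).as_matrix()[[1,0],1])))
im=cv2.imread("pics/top0.png"); m=robot.camera_model("top")
hsv=cv2.cvtColor(im,cv2.COLOR_BGR2HSV)
k=woodmask(im,90);q=np.zeros_like(k);q[130:220,290:375]=1;k*=q
b=((hsv[...,0]<13)*k).astype(np.uint8); print("hues loom",np.unique(hsv[...,0][k>0],return_counts=True))
for u,v,x in((518,240,0),):print(hsv[int(v*.64)-3:int(v*.64)+4,310:355:11,0],hsv[int(v*.64)-3:int(v*.64)+4,310:355:11,1])
cv2.imwrite("pics/loomcrop.png",cv2.resize(im[125:225,285:390],(630,600),interpolation=cv2.INTER_CUBIC))
E
```

```text
3.65 [0.50538127 0.1394887  0.15106446] 0.01773874026174955
[-227.26053538  -72.02453941   -0.94264491] -5.998915480382717
hues loom (array([ 9, 11, 12, 13, 14, 15, 16, 17, 18, 19, 20, 21], dtype=uint8), array([  1,   4,  22, 101, 101,  95, 604, 478,  88,  30,   9,   1]))
[[ 16  13  14  13  14]
 [ 14  14  13  13  17]
 [ 10 108 110 107  17]
 [104 111 100  14  14]
 [ 11  13  13  14  15]
 [ 13  14  13  16   5]
 [ 15  18   8   8   5]] [[ 32 163 229 224 240]
 [216 214  40  33  25]
 [ 26  73  24  35  28]
 [106  48  47 165 200]
 [113 182 200 196 209]
 [198 197 189 209 206]
 [218 255 255 255 122]]
```

>>> {"method": "arm_command", "body": {"increments": "1 -40 -12 0 -0.02; 1 -85 -27 0 -0.04; 1 -130 -41 0 -0.06; 1 -175 -55 0 -0.07; 1 -210 -67 0 -0.07"}}

```text
t: 4.15
tool_pos: [0.4159, -0.0629, 0.1512]
orientation: [2.262, 2.179, -0.0]
force: [-0.1, 0.2, -1.1]
opening: 0.0174
gripper_force: 25.0
```

>>> {"method": "arm_command", "body": {"increments": "1 -17 -5 0 0; 1 -17 -5 0 0; 1 -17 -5 0 0"}}

```text
t: 4.45
tool_pos: [0.4117, -0.0778, 0.1511]
orientation: [2.263, 2.178, 0.001]
force: [0.9, 0.4, -0.5]
opening: 0.0178
gripper_force: 25.0
```

```bash
python3 - <<'E'
from h import *
s,m,im=look("wrist","w2")
print(s["t"],s["tool_pos"],s["opening"],np.degrees(np.arctan2(*R.from_rotvec(s["orientation"]).as_matrix()[[1,0],1])))
cv2.imwrite("pics/w2b.png",cv2.resize(np.clip(im*1.4,0,255).astype(np.uint8),(800,600),interpolation=cv2.INTER_CUBIC))
# predicted seat-related points with crude loom pose
c,s_=np.cos(np.radians(-2)),np.sin(np.radians(-2))
for p in((-62,90,54),(-62,-90,54),(-30,90,62),(-30,-90,62),(62,90,54),(62,-90,54)):
    w=[.535+(c*p[0]-s_*p[1])/1000,-.083+(s_*p[0]+c*p[1])/1000,p[2]/1000]; print(p,np.array(proj(m,w))*1.5625)
E
```

```text
4.45 [ 0.41167552 -0.07778572  0.1511153 ] 0.01778655005773966 -2.2050432359614085
(-62, 90, 54) [529.07938107 129.62980647]
(-62, -90, 54) [506.70215716 473.29441109]
(-30, 90, 62) [606.27889921 128.14912616]
(-30, -90, 62) [569.43084559 482.0393847 ]
(62, 90, 54) [800.35375327 128.91704184]
(62, -90, 54) [730.77464751 472.70261565]
```

View pics/w2b.png

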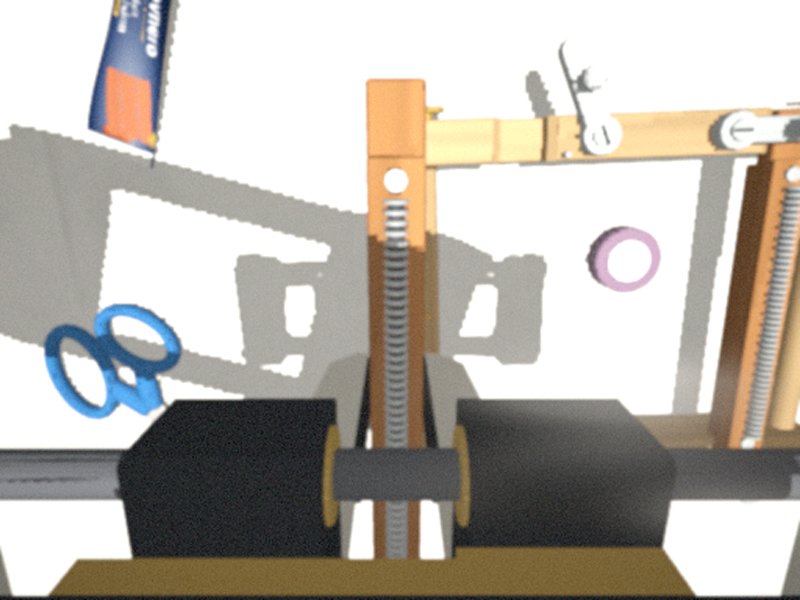

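The wrist view shows the held bar's left end at (396,118) and its washer at (396,180). The left notch is at columns 497–550, row 140, the left pivot screw at (601,133), and the far bar's washers at (793,173) and (750,443).

```bash
cat > meas.py <<'E'
from h import *
im=cv2.imread("pics/w2.png"); d=np.load("pics/w2.npy",allow_pickle=True).item(); m,s=d["m"],d["s"]
hsv=cv2.cvtColor(im,cv2.COLOR_BGR2HSV)
def blob(u,v,r=9):
    p=hsv[v-r:v+r+1,max(u-r,0):u+r+1]; k=((p[...,1]<60)&(p[...,2]>120)).astype(np.uint8)
    n,l,st,ce=cv2.connectedComponentsWithStats(k); i=min(range(1,n),key=lambda i:np.hypot(*(ce[i]-r))+ (99 if st[i,4]<8 else 0))
    return ce[i]+[max(u-r,0),v-r],st[i]
for n,u,v,z in(("farL",507,111,.058),("farR",480,284,.058),("heldL",253,115,.1426),("pivL",385,85,.063)):
    c,st=blob(u,v); print(n,c.round(2),st,onz(m,*c,z).round(4))
g=cv2.cvtColor(im,cv2.COLOR_BGR2GRAY).astype(int)
h=hsv.astype(int)
# rail: per-column saturation edges
P=[]
for u in list(range(285,315,3))+list(range(412,452,3)):
    col=cv2.GaussianBlur(hsv,(3,3),0)[60:125,u,1].astype(int); dd=np.diff(col); P.append((u,60+dd.argmax()+.5,60+dd.argmin()+.5,))
print(P)
for v in (92,95,98): print(v,list(zip(hsv[v,305:365:2,0],hsv[v,305:365:2,2])))
# held bar edges by rows
for v in (60,75,90,130,150): 
    row=cv2.GaussianBlur(hsv,(3,3),0)[v,215:290,1].astype(int); print(v,[i+215 for i in np.where(np.abs(np.diff(row))>18)[0]])
E
python3 meas.py
```

```text
farL [507.22 111.2 ] [ 5  4  9 11 80] [ 0.5969 -0.0149  0.058 ]
farR [480.26 281.  ] [ 3  0 13 12 95] [ 0.5984 -0.152   0.058 ]
heldL [252.95 115.32] [  2   2  15  16 198] [ 0.4143 -0.0087  0.1426]
pivL [384.95  84.97] [  0   0  19  19 354] [0.5058 0.0061 0.063 ]
[(285, np.float64(76.5), np.float64(105.5)), (288, np.float64(76.5), np.float64(105.5)), (291, np.float64(76.5), np.float64(105.5)), (294, np.float64(75.5), np.float64(105.5)), (297, np.float64(75.5), np.float64(104.5)), (300, np.float64(75.5), np.float64(104.5)), (303, np.float64(75.5), np.float64(104.5)), (306, np.float64(75.5), np.float64(104.5)), (309, np.float64(75.5), np.float64(104.5)), (312, np.float64(75.5), np.float64(104.5)), (412, np.float64(71.5), np.float64(100.5)), (415, np.float64(71.5), np.float64(100.5)), (418, np.float64(71.5), np.float64(100.5)), (421, np.float64(71.5), np.float64(100.5)), (424, np.float64(71.5), np.float64(100.5)), (427, np.float64(71.5), np.float64(100.5)), (430, np.float64(70.5), np.float64(99.5)), (433, np.float64(70.5), np.float64(99.5)), (436, np.float64(70.5), np.float64(99.5)), (4
[... 2935 characters left out ...]
 np.uint8(144)), (np.uint8(25), np.uint8(126)), (np.uint8(45), np.uint8(192))]
60 [np.int64(233), np.int64(234), np.int64(235), np.int64(270), np.int64(271), np.int64(272)]
75 [np.int64(233), np.int64(234), np.int64(235), np.int64(275), np.int64(276), np.int64(277)]
90 [np.int64(233), np.int64(234), np.int64(235)]
130 [np.int64(233), np.int64(234), np.int64(235), np.int64(244), np.int64(245), np.int64(246), np.int64(259), np.int64(260), np.int64(261), np.int64(278), np.int64(279)]
150 [np.int64(233), np.int64(234), np.int64(235), np.int64(244), np.int64(245), np.int64(246), np.int64(247), np.int64(258), np.int64(259), np.int64(260), np.int64(261), np.int64(278), np.int64(279), np.int64(280)]
```

```bash
python3 - <<'E'
from h import *
d=np.load("pics/w2.npy",allow_pickle=True).item(); m,s=d["m"],d["s"]
print("eye",m["eye"])
for n,u,v,z in(("chamf top -76",314.5,95,.054),("chamf low -73",320,95,.051),("floor far -51",346.5,95,.042),("outer1",298,75.7,.054),("outer2",432,71.1,.054),("inner1",298,105,.054),("inner2",432,100,.054),
 ("heldTipL",234.5,51.5,.1376),("heldTipR",271.5,51.5,.1376)): print(n,onz(m,u,v,z).round(4))
P=np.array([onz(m,u,v,.054)[:2] for u,v in((298,75.7),(432,71.1),(298,105),(432,100))])
print(np.degrees(np.arctan2(*(P[1]-P[0])[::-1])),np.degrees(np.arctan2(*(P[3]-P[2])[::-1])))
# top camera: loom rails
im=cv2.imread("pics/top0.png");m=robot.camera_model("top");h=cv2.cvtColor(im,cv2.COLOR_BGR2HSV)
k=woodmask(im,90);q=np.zeros_like(k);q[130:220,290:375]=1;k*=q
c=max(cv2.findContours(cv2.morphologyEx(k,cv2.MORPH_CLOSE,np.ones((3,3))),0,1)[0],key=cv2.contourArea)
k2=np.zeros_like(k);cv2.drawContours(k2,[c],-1,1,-1)
rows=[]
for v in list(range(170,180))+list(range(195,208)):
    us=np.where(k2[v])[0]; rows.append((v,us.min(),us.max()))
print(rows)
E
```

```text
eye [ 0.4144979  -0.00469952  0.29295959]
chamf top -76 [0.4591 0.0015 0.054 ]
chamf low -73 [0.4637 0.0015 0.051 ]
floor far -51 [0.4855 0.0009 0.042 ]
outer1 [0.4472 0.0151 0.054 ]
outer2 [0.542  0.0146 0.054 ]
inner1 [ 0.4472 -0.005   0.054 ]
inner2 [ 0.5442 -0.0051  0.054 ]
heldTipL [0.407  0.0196 0.1376]
heldTipR [0.4238 0.0189 0.1376]
-0.2892705614893475 -0.08402803885701328
[(170, np.int64(298), np.int64(366)), (171, np.int64(297), np.int64(366)), (172, np.int64(297), np.int64(366)), (173, np.int64(297), np.int64(366)), (174, np.int64(299), np.int64(366)), (175, np.int64(299), np.int64(366)), (176, np.int64(299), np.int64(366)), (177, np.int64(299), np.int64(367)), (178, np.int64(299), np.int64(367)), (179, np.int64(299), np.int64(366)), (195, np.int64(299), np.int64(367)), (196, np.int64(299), np.int64(367)), (197, np.int64(299), np.int64(367)), (198, np.int64(299), np.int64(368)), (199, np.int64(299), np.int64(368)), (200, np.int64(300), np.int64(368)), (201, np.int64(300), np.int64(368)), (202, np.int64(300), np.int64(368)), (203, np.int64(300), np.int64(368)), (204, np.int64(300), np.int64(368)), (205, np.int64(300), np.int64(369)), (206, np.int64(300), np.int64(369)), (207, np.int64(300), np.int64(369))]
```

View pics/loomcrop.png

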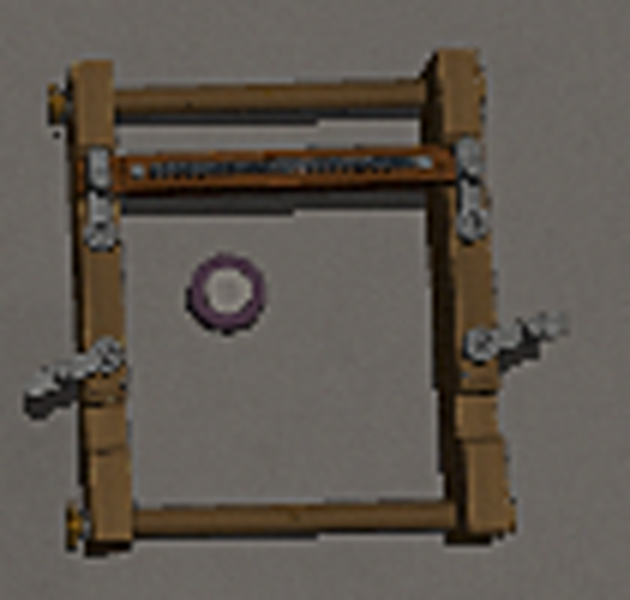

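The crop shows the left pivot at (107,353), the right pivot at (481,344), the far pivots at (101,232) and (473,222), and the far bar's washers at (138,171) and (428,161). The near notches lie at rows 390–450.

```bash
python3 - <<'E'
from h import *
m=robot.camera_model("top")
f=lambda x,y,z: onz(m,285+x/6-.42,125+y/6-.42,z)[:2]
pl,pr,fl,fr=f(107,353,.063),f(481,344,.063),f(101,232,.063),f(473,222,.063)
wl,wr=f(138,171,.058),f(428,161,.058)
print(pl,pr,fl,fr,wl,wr)
for a,b in((pr,pl),(fr,fl),(wr,wl)): d=b-a; print(np.degrees(np.arctan2(d[1],d[0]))-90,np.hypot(*d))
for a,b in((pl,fl),(pr,fr)): d=b-a; print(np.degrees(np.arctan2(d[1],d[0])),np.hypot(*d))
print("mid near piv",(pl+pr)/2,"mid washers",(wl+wr)/2)
# fresh top look: does arm hide loom? held bar
s,mm,im=look("top","t2"); print(s["tool_pos"])
E
```

```text
[0.50739379 0.00517763] [ 0.50617236 -0.17434387] [0.56719602 0.00529396] [ 0.56634324 -0.17471699] [ 0.59832074 -0.01467057] [ 0.59870089 -0.1561755 ]
-0.3898242208430247 0.17952565501622916
-0.27143269022211314 0.18001297092248877
0.15392044194636867 0.14150544764407819
0.11144772346226656 0.05980234525659352
-0.35529439808560265 0.06017203199397524
mid near piv [ 0.50678308 -0.08458312] mid washers [ 0.59851082 -0.08542303]
[ 0.4117898  -0.07732122  0.15097574]
```

>>> {"method": "arm_command", "body": {"increments": "1 -1 15 0 -0.01; 1 -2 30 0 -0.02; 1 -3 45 0 -0.03; 1 -3.3 58 0 -0.035; 1 -3.3 62.8 0 -0.035"}}

```text
t: 5.05
tool_pos: [0.4753, -0.0823, 0.1505]
orientation: [-2.221, -2.221, -0.0]
force: [0.1, 0.3, -2.2]
opening: 0.0176
gripper_force: 25.0
```

>>> {"method": "arm_command", "body": {"increments": "1 0 0 10 0; 1 0 0 25 0; 1 0 0 40 0; 1 0 0 55 0; 1 0 0 62 0"}}

```text
t: 5.55
tool_pos: [0.4723, -0.0826, 0.0863]
orientation: [-2.221, -2.218, 0.003]
force: [0.1, 0.2, -3.0]
opening: 0.0181
gripper_force: 25.0
```

>>> {"method": "arm_command", "body": {"increments": "1 0 0 0 0; 1 0 0 0 0; 1 0 0 0 0"}}

```text
t: 5.85
tool_pos: [0.4747, -0.0835, 0.0895]
orientation: [2.223, 2.218, 0.001]
force: [0.3, -0.5, -1.7]
opening: 0.0176
gripper_force: 25.0
```

```bash
python3 - <<'E'
from h import *
s,m,im=look("wrist","w3")
print(s["t"],s["tool_pos"],s["opening"],s["force"],np.degrees(np.arctan2(*R.from_rotvec(s["orientation"]).as_matrix()[[1,0],1])))
cv2.imwrite("pics/w3b.png",cv2.resize(np.clip(im[0:230,100:420]*1.2,0,255).astype(np.uint8),(800,575),interpolation=cv2.INTER_CUBIC))
E
```

```text
5.85 [ 0.47468446 -0.0835183   0.08948845] 0.017628031996379957 [ 0.25824166 -0.45460529 -1.72265373] -0.11211395435052363
```

View pics/w3b.png

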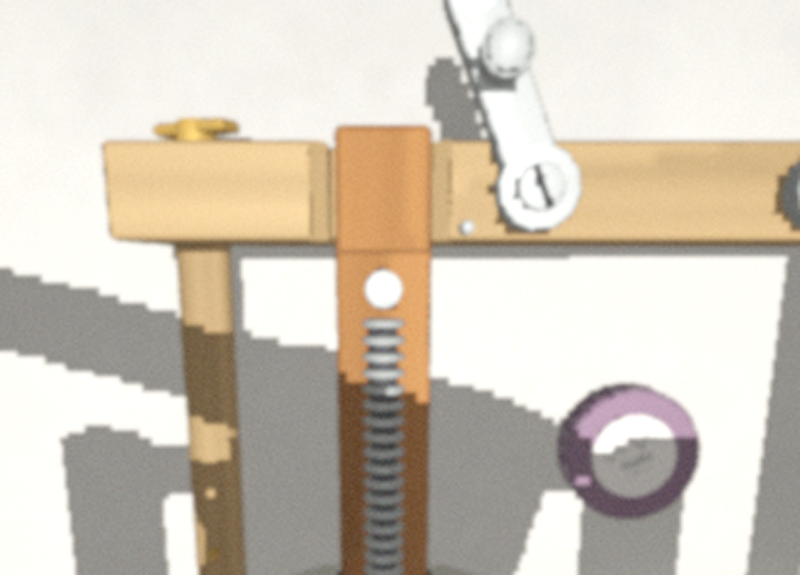

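The tongue (columns 337–430) sits centred between the notch chamfers (310–452), so I'm lowering it slowly.

>>> {"method": "arm_command", "body": {"increments": "1 0 0 3 0; 1 0 0 6 0; 1 0 0 9 0; 1 0 0 12 0; 1 0 0 14 0"}}

```text
t: 6.4
tool_pos: [0.4739, -0.0833, 0.0741]
orientation: [-2.223, -2.219, 0.0]
force: [0.7, 0.5, -0.8]
opening: 0.0177
gripper_force: 25.0
```

>>> {"method": "arm_command", "body": {"increments": "1 0 0 1 0; 1 0 0 2 0; 1 0 0 3.5 0; 1 0 0 5 0; 1 0 0 5 0"}}

```text
t: 6.9
tool_pos: [0.474, -0.0834, 0.0694]
orientation: [-2.223, -2.219, 0.0]
force: [-0.2, 0.3, -0.7]
opening: 0.0173
gripper_force: 25.0
```

>>> {"method": "arm_command", "body": {"increments": "1 0 0 1 0; 1 0 0 2 0; 1 0 0 3 0; 1 0 0 3 0; 1 0 0 3 0"}}

```text
t: 7.4
tool_pos: [0.4741, -0.0834, 0.0666]
orientation: [-2.224, -2.219, 0.0]
force: [0.3, 0.4, -1.8]
opening: 0.0178
gripper_force: 25.0
```

>>> {"method": "arm_command", "body": {"increments": "1 0 0 0.4 0; 1 0 0 0.8 0; 1 0 0 0.8 0; 1 0 0 0.8 0"}}

```text
t: 7.8
tool_pos: [0.4742, -0.0834, 0.0664]
orientation: [2.224, 2.219, -0.0]
force: [-2.5, -0.1, 5.3]
opening: 0.0176
gripper_force: 25.0
```

>>> {"method": "arm_command", "body": {"increments": "1 0 0 0.4 0; 1 0 0 0.8 0; 1 0 0 0.8 0; 1 0 0 0.8 0"}}

```text
t: 8.2
tool_pos: [0.4742, -0.0834, 0.0664]
orientation: [-2.223, -2.219, 0.0]
force: [-7.4, 1.4, 14.3]
opening: 0.0178
gripper_force: 25.0
```

The bar touches bottom at z 0.0664, as expected for the seat. I'm easing off, releasing and rising.

>>> {"method": "arm_command", "body": {"increments": "1 0 0 -0.6 0; 1 0 0 -1.2 0; 0.75 0 0 -1.2 0; 0.6 0 0 -1.2 0; 0.5 0 0 -1.2 0"}}

```text
t: 8.7
tool_pos: [0.4742, -0.0834, 0.0661]
orientation: [2.224, 2.219, 0.0]
force: [-0.4, 0.2, -0.5]
opening: 0.0348
gripper_force: 0.0
```

>>> {"method": "arm_command", "body": {"increments": "0.5 0 0 0 0; 0.5 0 0 -5 0; 0.5 0 0 -20 0; 0.5 0 0 -45 0; 0.5 0 0 -75 0"}}

```text
t: 9.2
tool_pos: [0.4732, -0.0832, 0.1413]
orientation: [-2.222, -2.218, 0.002]
force: [0.7, 1.4, -0.4]
opening: 0.0467
gripper_force: 0.0
```

>>> {"method": "arm_command", "body": {"increments": "0.5 0 0 -20 -0.14; 0.5 0 0 -20 -0.28; 0.5 0 0 -20 -0.42; 0.5 0 0 -20 -0.56; 0.5 0 0 -20 -0.7"}}

```text
t: 9.7
tool_pos: [0.4742, -0.0834, 0.1617]
orientation: [1.319, 2.851, 0.0]
force: [-0.6, 0.8, 0.7]
opening: 0.0466
gripper_force: 0.0
```

```bash
python3 - <<'E'
from h import *
s,m,im=look("wrist","w4")
print(s["t"],s["tool_pos"],s["opening"],s["force"],np.degrees(np.arctan2(*R.from_rotvec(s["orientation"]).as_matrix()[[1,0],1])))
s,mt,it=look("top","t4")
a=cv2.resize(im,(512,384)); b=cv2.resize(it[135:215,290:385],(456,384),interpolation=cv2.INTER_CUBIC)
c=np.hstack([a,b]); cv2.imwrite("pics/w4b.png",np.clip(cv2.resize(c,(800,int(384*800/968)))*1.3,0,255).astype(np.uint8))
d=np.load("pics/w3.npy",allow_pickle=True).item(); print("Lknob",onz(d["m"],302.8,16.8,.076),"piv",onz(d["m"],100+540/2.5,187/2.5,.063))
f=lambda x,y,z: onz(mt,285+x/6-.42,125+y/6-.42,z)[:2]
print("top L",f(40,385,.076),"R",f(545,325,.076))
E
```

```text
9.7 [ 0.47423635 -0.08343425  0.16171957] 0.04660936018792389 [-0.57106042  0.81628865  0.66849354] 40.32265687233791
Lknob [0.49686645 0.02767608 0.076     ] piv [0.50637248 0.0047775  0.063     ]
top L [0.49054517 0.03899948] R [ 0.51206413 -0.20221618]
```

View pics/w4b.png

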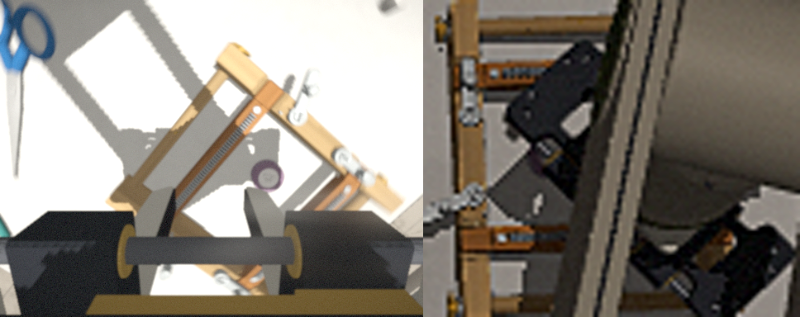

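The bar lies in the notches in both views, and the left button is still open with its knob at about (315,85). The next move is to the left knob.

>>> {"method": "arm_command", "body": {"increments": "0.5 20 26 0 -0.08; 0.5 45 58 0 -0.16; 0.5 63 80 0 -0.25; 0.5 69.9 89.2 10 -0.25; 0.5 69.9 89.2 30 -0.25", "grip_force": 15}}

```text
t: 10.3
tool_pos: [0.4991, 0.0288, 0.1323]
orientation: [0.966, 2.986, 0.002]
force: [0.6, 0.4, -0.1]
opening: 0.0464
gripper_force: 0.0
```

>>> {"method": "arm_command", "body": {"increments": "0.5 0 0 15 0; 0.5 0 0 32 0; 0.5 0 0 40 0; 0.5 0 0 40 0; 0.5 0 0 40 0"}}

```text
t: 10.8
tool_pos: [0.4977, 0.0271, 0.0915]
orientation: [-0.965, -2.99, 0.0]
force: [-0.4, 0.3, 0.3]
opening: 0.0464
gripper_force: 0.0
```

```bash
python3 - <<'E'
from h import *
s,m,im=look("wrist","w5")
print(s["t"],s["tool_pos"],s["opening"],s["force"],np.degrees(np.arctan2(*R.from_rotvec(s["orientation"]).as_matrix()[[1,0],1])))
cv2.imwrite("pics/w5b.png",np.clip(im*1.3,0,255).astype(np.uint8))
E
```

```text
10.8 [0.49765765 0.0270583  0.09147038] 0.04643575223919761 [-0.37063369  0.29376831  0.3296782 ] 54.22403259964556
```

View pics/w5b.png

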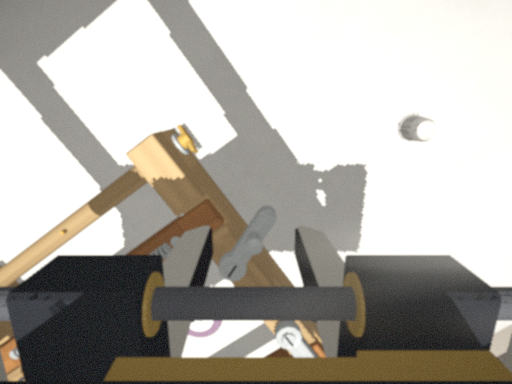

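The knob at about (258,218) is between the fingers. I'm gripping it and following the arc.

>>> {"method": "arm_command", "body": {"increments": "0.7 0 0 0 0; 0.9 0 0 0 0; 1 0 0 0 0; 1 0 0 0 0; 1 0 0 0 0"}}

```text
t: 11.35
tool_pos: [0.4976, 0.0275, 0.0913]
orientation: [0.962, 2.99, 0.0]
force: [0.3, -0.4, 0.1]
opening: 0.011
gripper_force: 0.0
```

>>> {"method": "arm_command", "body": {"increments": "1 1.6 -3 0 0; 1 3 -6.2 0 0; 1 3.6 -9.8 0 0; 1 4 -13.3 0 0; 1 3.5 -17 0 0"}}

```text
t: 11.85
tool_pos: [0.4843, 0.017, 0.0913]
orientation: [-0.961, -2.99, -0.003]
force: [-0.4, 7.0, 2.2]
opening: 0.0093
gripper_force: 15.0
```

>>> {"method": "arm_command", "body": {"increments": "1 -0.8 -3.4 0 0; 1 -2.2 -6.8 0 0; 1 -4.1 -9.8 0 0; 1 -4.7 -10.6 0 0; 1 -4.7 -10.6 0 0"}}

```text
t: 12.35
tool_pos: [0.4823, 0.005, 0.0915]
orientation: [-0.963, -2.99, -0.002]
force: [-0.8, 5.4, 3.3]
opening: 0.0096
gripper_force: 15.0
```

>>> {"method": "arm_command", "body": {"increments": "1 -0.6 -0.8 0 0; 1 -1.2 -1.6 0 0; 1 -1.2 -1.6 0 0"}}

```text
t: 12.65
tool_pos: [0.4823, 0.0046, 0.0915]
orientation: [-0.962, -2.989, -0.006]
force: [-1.3, 13.4, 3.2]
opening: 0.0094
gripper_force: 15.0
```

>>> {"method": "arm_command", "body": {"increments": "1 -0.6 -0.8 0 0; 1 -1.2 -1.6 0 0; 1 -1.2 -1.6 0 0"}}

```text
t: 12.95
tool_pos: [0.4823, 0.0043, 0.0914]
orientation: [-0.961, -2.989, -0.011]
force: [-0.5, 22.4, 5.1]
opening: 0.0094
gripper_force: 15.0
```

>>> {"method": "arm_command", "body": {"increments": "1 0.8 1.1 0 0; 1 1.6 2.2 0 0; 0.8 1.6 2.2 0 0; 0.6 1.6 2.2 0 0; 0.5 1.6 2.2 0 0"}}

```text
t: 13.45
tool_pos: [0.4823, 0.0027, 0.0911]
orientation: [-0.963, -2.99, 0.001]
force: [-0.8, 0.2, -0.3]
opening: 0.0288
gripper_force: 0.0
```

>>> {"method": "arm_command", "body": {"increments": "0.5 0 0 0 0; 0.5 0 0 -15 0; 0.5 0 0 -35 0; 0.5 0 0 -55 0; 0.5 0 0 -70 0"}}

```text
t: 13.95
tool_pos: [0.4828, 0.0028, 0.1625]
orientation: [0.963, 2.989, 0.0]
force: [0.8, 0.5, 0.1]
opening: 0.0466
gripper_force: 0.0
```

>>> {"method": "arm_command", "body": {"increments": "0.5 -26 -29 0 0.149; 0.5 -52 -58 0 0.298; 0.5 -79 -87 0 0.447; 0.5 -106 -116 0 0.596; 0.5 -132 -144 0 0.745"}}

```text
t: 14.45
tool_pos: [0.5056, -0.1927, 0.1613]
orientation: [1.993, 2.429, -0.0]
force: [0.7, 0.4, 0.6]
opening: 0.0467
gripper_force: 0.0
```

>>> {"method": "arm_command", "body": {"increments": "0.5 0 0 0 0.149; 0.5 0 0 0 0.298; 0.5 0 0 0 0.447; 0.5 0 0 0 0.596; 0.5 0 0 0 0.745"}}

```text
t: 14.95
tool_pos: [0.5055, -0.1911, 0.161]
orientation: [-2.74, -1.537, 0.001]
force: [-0.7, -0.3, -0.4]
opening: 0.0465
gripper_force: 0.0
```

>>> {"method": "arm_command", "body": {"increments": "0.5 0 0 0 0.149; 0.5 0 0 0 0.155; 0.5 0 0 0 0.155"}}

```text
t: 15.25
tool_pos: [0.5056, -0.191, 0.1611]
orientation: [-2.844, -1.335, 0.0]
force: [-0.4, -0.6, 0.3]
opening: 0.0467
gripper_force: 0.0
```

```bash
python3 - <<'E'
from h import *
s,m,im=look("wrist","w6")
print(s["t"],s["tool_pos"],s["opening"],s["force"],np.degrees(np.arctan2(*R.from_rotvec(s["orientation"]).as_matrix()[[1,0],1])))
cv2.imwrite("pics/w6b.png",np.clip(im*1.3,0,255).astype(np.uint8))
print("expected knob px",proj(m,[.511,-.198,.076]),"pivot",proj(m,[.5062,-.175,.063]))
E
```

```text
15.25 [ 0.50561291 -0.19095935  0.16112848] 0.0466695966357744 [-0.39744832 -0.55471994  0.31319836] -39.70543808705771
expected knob px (np.float64(264.2659602904167), np.float64(209.81496998722102)) pivot (np.float64(240.38685156657743), np.float64(186.74390491303134))
```

View pics/w6b.png

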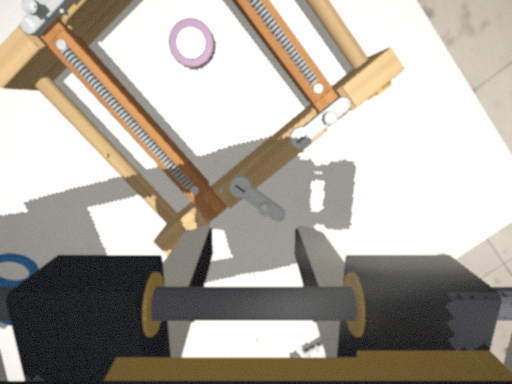

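The right knob is at about (266,210) and the pivot at (240,187), which matches the prediction. I'm descending and gripping.

>>> {"method": "arm_command", "body": {"increments": "0.5 -1.9 8.6 10 0; 0.5 -1.9 8.6 30 0; 0.5 -1.9 8.6 50 0; 0.5 -1.9 8.6 65 0; 0.5 -1.9 8.6 69.5 0"}}

```text
t: 15.8
tool_pos: [0.5098, -0.1975, 0.089]
orientation: [-2.843, -1.329, 0.004]
force: [0.3, 0.0, -0.9]
opening: 0.0466
gripper_force: 0.0
```

>>> {"method": "arm_command", "body": {"increments": "0.5 0 0 0 0; 0.7 0 0 0 0; 0.9 0 0 0 0; 1 0 0 0 0; 1 0 0 0 0"}}

```text
t: 16.3
tool_pos: [0.5115, -0.1981, 0.0924]
orientation: [2.846, 1.329, 0.001]
force: [-0.5, 0.1, 0.4]
opening: 0.0191
gripper_force: 0.0
```

>>> {"method": "arm_command", "body": {"increments": "1 0 0 0 0; 1 0 0 0 0"}}

```text
t: 16.5
tool_pos: [0.5113, -0.1979, 0.0921]
orientation: [2.846, 1.329, 0.001]
force: [-0.8, 0.2, 1.5]
opening: 0.0094
gripper_force: 15.0
```

>>> {"method": "arm_command", "body": {"increments": "1 -3.4 -2.5 0 0; 1 -5.5 -5.4 0 0; 1 -7.8 -9.7 0 0; 1 -8.8 -13.1 0 0; 1 -9.4 -17.8 0 0"}}

```text
t: 17.0
tool_pos: [0.4911, -0.1961, 0.0922]
orientation: [2.843, 1.326, -0.002]
force: [1.8, -7.3, -1.2]
opening: 0.0093
gripper_force: 15.0
```

>>> {"method": "arm_command", "body": {"increments": "1 0.3 -4.8 0 0.07; 1 1.6 -9.5 0 0.14; 1 3.9 -13.7 0 0.21; 1 6.8 -17.4 0 0.28; 1 9.8 -20 0 0.35"}}

```text
t: 17.5
tool_pos: [0.4818, -0.1744, 0.0921]
orientation: [3.034, 0.808, -0.001]
force: [0.5, -4.8, 0.4]
opening: 0.0094
gripper_force: 15.0
```

>>> {"method": "arm_command", "body": {"increments": "1 0 0 0 0; 1 0.5 -0.9 0 0; 1 1 -1.7 0 0; 1 1 -1.7 0 0"}}

```text
t: 17.9
tool_pos: [0.4819, -0.1739, 0.0921]
orientation: [3.03, 0.812, -0.002]
force: [-0.0, -11.7, -0.8]
opening: 0.0092
gripper_force: 15.0
```

>>> {"method": "arm_command", "body": {"increments": "1 0.5 -0.9 0 0; 1 1 -1.7 0 0; 1 1 -1.7 0 0"}}

```text
t: 18.2
tool_pos: [0.4819, -0.1736, 0.0922]
orientation: [3.028, 0.81, -0.003]
force: [-0.6, -20.3, -3.5]
opening: 0.0091
gripper_force: 15.0
```

>>> {"method": "arm_command", "body": {"increments": "1 -1 1.7 0 0; 1 -1.8 3 0 0; 0.8 -1.8 3 0 0; 0.6 -1.8 3 0 0; 0.5 -1.8 3 0 0"}}

```text
t: 18.7
tool_pos: [0.4819, -0.1724, 0.0914]
orientation: [-3.034, -0.814, 0.001]
force: [0.5, -0.6, 0.1]
opening: 0.0288
gripper_force: 0.0
```

>>> {"method": "arm_command", "body": {"increments": "0.5 0 0 0 0; 0.5 0 0 -15 0; 0.5 0 0 -40 0; 0.5 0 0 -75 0; 0.5 0 0 -100 0"}}

```text
t: 19.2
tool_pos: [0.4829, -0.173, 0.1951]
orientation: [3.033, 0.813, 0.003]
force: [-0.0, -0.5, -0.5]
opening: 0.0463
gripper_force: 0.0
```

>>> {"method": "arm_command", "body": {"increments": "0.5 -25 -10 0 0; 0.5 -50 -20 0 0; 0.5 -75 -30 -10 0; 0.5 -100 -40 -20 0; 0.5 -100 -40 -20 0"}}

```text
t: 19.7
tool_pos: [0.3746, -0.189, 0.2143]
orientation: [3.032, 0.811, 0.003]
force: [0.5, 0.3, 0.2]
opening: 0.0468
gripper_force: 0.0
```

```bash
python3 - <<'E'
from h import *
s,m,im=look("wrist","w7"); print(s["t"],s["tool_pos"],s["force"])
s2,mt,it=look("scene","s7")
a=cv2.resize(im,(400,300)); b=cv2.resize(it[190:310,230:400],(400,282),interpolation=cv2.INTER_CUBIC); b=cv2.copyMakeBorder(b,0,18,0,0,cv2.BORDER_CONSTANT)
cv2.imwrite("pics/w7b.png",np.clip(np.hstack([a,b])*1.3,0,255).astype(np.uint8))
E
```

```text
19.7 [ 0.37462023 -0.1889674   0.21434995] [0.54594754 0.31139706 0.21423651]
```

View pics/w7b.png

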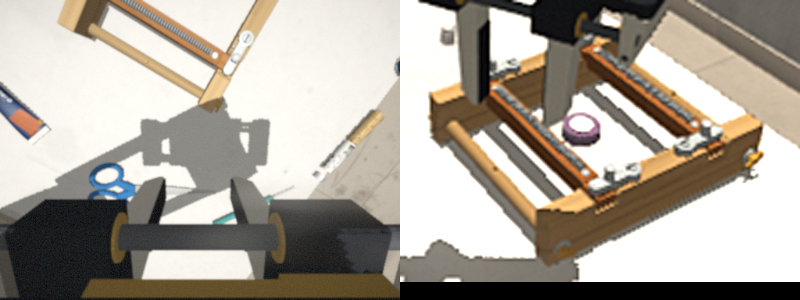

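The right view shows the new bar seated with the right button lying along the rail over its end at (615,180), as at the far end. That was my last picture (11 viewed, one over the allowance), so I'll check the left button numerically from the top camera and then hand in.

```bash
python3 - <<'E'
from h import *
s,m,im=look("top","t8"); h=cv2.cvtColor(im,cv2.COLOR_BGR2HSV)
for n,px,py,sg in(("nearL",.5065,.005,-1),("farL",.5665,.005,1),("nearR",.5062,-.175,-1),("farR",.5665,-.175,1)):
    out=[]
    for th in (0,.15,.3,.6,1.18,1.57):
        v=[]
        for r in (16,28,34,40):
            p=[px+sg*r*np.cos(th)/1000,py+(r*np.sin(th) if "L" in n else -r*np.sin(th))/1000,.063]
            u,w=proj(m,p); v.append(int(h[round(w),round(u),1]))
        out.append((th,v))
    print(n,out)
E
```

```text
nearL [(0, [5, 18, 2, 2]), (0.15, [7, 13, 0, 9]), (0.3, [8, 194, 202, 255]), (0.6, [138, 16, 17, 24]), (1.18, [27, 27, 22, 25]), (1.57, [27, 25, 22, 25])]
farL [(0, [5, 7, 2, 10]), (0.15, [2, 3, 23, 88]), (0.3, [2, 212, 201, 170]), (0.6, [136, 56, 20, 16]), (1.18, [25, 23, 26, 21]), (1.57, [15, 21, 24, 25])]
nearR [(0, [5, 8, 3, 5]), (0.15, [7, 7, 21, 19]), (0.3, [92, 19, 25, 23]), (0.6, [35, 26, 21, 23]), (1.18, [24, 23, 28, 23]), (1.57, [19, 21, 25, 23])]
farR [(0, [5, 8, 5, 8]), (0.15, [8, 8, 3, 43]), (0.3, [94, 23, 23, 23]), (0.6, [38, 21, 24, 23]), (1.18, [19, 21, 21, 23]), (1.57, [21, 21, 19, 21])]
```

Both near buttons show steel along the closed direction, matching the far ones.

```bash
python3 -c "
from plant import robot
print(robot.close_job())"
```

```text
the job is handed in; nothing more can be done
None
```

I set the long spacer bar into the near notches, spring side up, turned both near buttons fully closed over its ends, and handed the job in at about 20 s; I viewed 11 pictures, one over the limit of 10.

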